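Close the board tester and hold its enabling button half-way

TASK

Lower the open cover of the board tester gently, without letting it drop, until it lies fully closed on its stop, and let go of it. Then press the big palm button on the tall pedestal half-way down, about 9 mm of its 18 mm travel and never to the bottom, and finish while still holding it there. Leave the small key on the low box and everything else on the bench alone.

Things in the scene. Friction and masses are not known exactly. Their poses are not given: they have to be found in the camera images.
- tester: Board tester fixed to the bench: grey box 200 x 210 x 60 mm (x, y, z) with a green circuit board nested in its top. Origin: centre of its underside on the bench; its x axis runs from the front (bar side) to the rear (hinge side), z up. Its yaw varies by up to about 0.3 rad.
- cover (a joint): Angle of the tester's hinged cover (aluminium frame 180 x 200 x 12 mm round a clear window, 0.35 kg), rad: 0 = fully closed, level on its stop; grows as the front edge rises, to 1.45. Starts at 1.05 to 1.38. Hinge friction holds it where it starts, but below about 0.85 rad an unsupported cover falls shut hard: it must be held all the way down.
- cover_bar (a point): Middle of the pull bar: steel rod 12 mm thick, 120 mm long along the tester's y, on two legs 45 mm out from the cover's front edge, in its plane. Top of the open cover, 0.27 to 0.31 m up; closed it is 84 mm up, 140 mm in front of the tester's centre. Pinch it from above across the tester's x, fingers 40 to 50 mm apart so the inner one clears the frame; it turns in the grip.
- cover_hinge (a point): Middle of the cover's hinge axis (along the tester's y), at the tester's rear, 85 mm behind its centre and 84 mm above the bench. The pull bar's centre line is 225 mm from this axis and swings about it.
- pedestal: Enabling pedestal fixed to the bench: grey housing 84 x 84 x 80 mm with a black collar 10 mm high on top, carrying the big palm button. It stands beside the tester, left or right of it. Origin: centre of its underside on the bench, z up.
- palm (a joint): Travel of the palm button, m: 0 = up, 0.018 = bottom. Spring return: it takes about 3 N to start and 0.5 N per mm more (7.5 N at the 9 mm half-way point, 12 N at the bottom). A three-position enabling button: off when up, on around half-way, off again when pushed right down.
- palm_top (a point): Centre of the top face of the palm button, a flat black disc 42 mm across; 126 mm above the bench when up, 117 mm when half pressed. It moves down with the button; pressed straight down.
- reset_box: Low grey box 70 x 70 x 35 mm, fixed in front of the pedestal (robot side, its centre about 125 mm away), with a small black key on top, 22 mm across, top 49 mm above the bench. Not part of the job: its key is left alone. Origin: centre of its underside.
- reset_key (a joint): Travel of the small reset key, m: 0 = up, 0.006 = pressed.
- screwdriver: Bystander: screwdriver 170 mm long lying behind the pedestal.
- spare_board: Bystander: loose green circuit board 70 x 90 mm, up to 16 mm high with its components, lying flat in front of the tester.
- spool: Bystander: small aluminium spool, 56 mm across, 50 mm high, standing at the front right.
- pliers: Bystander: pliers with teal handles, about 200 mm long, lying at the front left, 14 mm high.
- flux_jar: Bystander: jar 52 mm across, 55 mm high, on the right.
- parts_bin: Bystander: open yellow bin 140 x 100 x 60 mm, on the left.
- meter: Bystander: hand-held meter 150 x 80 x 44 mm lying on the right.
Mind the look-alikes: they are no part of the job. What is shaped like the pedestal but green or red is not meant.

How it is judged:
By the outcome, as a careful person would: the job done as asked, in the order asked, and still so for the second after the job is handed in, while the arm keeps its last pose, push and grip.
It also fails if it takes over 51 s, if anything falls off the work surface, if the arm or the gripper's body presses on something with over 40 N, if the wrist force passes 120 N, or if a joint passes its speed limit or range.

ROBOT

A 6-joint arm with a two-finger parallel gripper is mounted at the origin on the work surface. World frame = base frame: x ahead of the robot, y to its left, z up, the work surface at z = 0. Lengths are in mm, angles in degrees, forces in N, time in s.
With the tool pointing down it reaches from about 350 to 850 mm from the base axis. Payload 8.1 kg.
Tool frame: the origin (TCP) lies midway between the tips of the shut fingers; the grasp point (between the pads) lies 19 mm behind it; z points along the fingers, y is the direction in which the jaws open and shut (so a half turn about z gives the same grasp; the last joint's range is limited). The gripper opens to 85 mm and grips with 20 to 120 N. Pads are 22 mm wide; open, the fingers measure 114 mm over their backs; the gripper's body (76 mm by 85 mm) begins 54 mm behind the grasp point. The pads swing forward as they close: fully open they stand 13 mm farther back than shut.
Start: joints at [-76.742, 7.471, 85.268, -0, 87.261, -4.893], TCP at [186.937, -570.14, 231.292] pointing down, gripper open.
Joint ranges: [-169.43, 169.43], [-51.17, 129.36], [1.28, 143.12], [-76.62, 256.62], [0, 156.53], [-152.29, 152.29]. Speed limits (degrees/s): [136.94, 136.94, 159.86, 180, 180, 180].

INTERFACE

Orientations are given as [roll, pitch, yaw] about the fixed x, y, z axes, in that order (R = Rz(yaw) Ry(pitch) Rx(roll)).
In Python, from bench import telemetry, snapshot, camera_params, job gives the robot as it stands. The module is installed in compiled form; this text tells all that it offers.
- The arm moves only by the shell command python3 -m jog 'ROWS' [FORCE]. ROWS is JSON, a list that holds one entry, the list of rows, each a list of 7 numbers: the shift along the tool's x, y, z in units of 50 mm (1.0 is 50 mm), then the turn, a rotation vector about the tool's x, y, z in units of 2 pi rad (1.0 is 2 pi rad), then the opening, from 0 (shut) to 1 (fully open). In form: [[[dx, dy, dz, rx, ry, rz, claw], ...]]. A call has 1 to 12 rows; each row shifts and turns the commanded pose from where the row before left it, along the tool's axes as they then stand; what a row does not reach is not made up. A row lasts 1/8 s, in which the tool goes at most 62.5 mm and 10.7 degrees, less where a joint would pass 70% of its speed; a pose out of reach is approached as far as the arm can. A call with a number of a shift or a turn outside -1 to 1 is refused whole. A call with a gripper value outside its range is refused whole. The fingers move at their own pace and stop on an object; FORCE is the grip in N (left out, the last holds). Time passes only in rows, so rows that do not move let the fingers close. It gives the time, the measured TCP pose, the force and the opening at its end, in the units of the state.
- telemetry.sense(): the state, without advancing time (a new reading comes with each control period).
- snapshot(name): name is "scene" or "top" or "wrist"; returns (picture, depth): 384x512x3 uint8, red, green, blue; 384x512 float32, mm along the optical axis (not along the pixel's ray), 0 where there is no reading.
- camera_params(name): a dict with "K" (3x3 intrinsics, pixels), "D" ([k1, k2, p1, p2, k3] as OpenCV has them; the pictures are not rectified), "extrinsics" (4x4, takes a point from camera to world coordinates). Camera axes: x right, y down, z forward; pixel columns grow to the right and rows downward; lengths in mm; the calibration is good to about 2 mm. A picture is of the moment at which its call begins: read the wrist's pose just before it. camera_params takes no time and is no camera call; for the wrist camera it gives the pose at the moment of the call.
- job.hand_in(): hands the job in, once; it reports no verdict.
The state is a dict: "time": time; "joint_pos": joint angles; "qd": joint speeds; "joint_efforts": joint torques, N m; "tool_pos": TCP position; "tcp_rot": TCP orientation; "ft_force": force on the tool from outside, world axes, zero at the start; "wrist_torque": the same for the moment, N m; "finger_gap": finger opening in mm.
Only numpy, scipy, OpenCV 4.12 (cv2) and the standard library are available. Lean on these libraries where they do the work, as an engineer would, in place of code of your own. Each camera call takes 0.05 s, during which the arm holds its last target. There are 200 camera calls.

## Working session

There is one attempt and no reset: what is moved stays moved. The work goes in short steps, Python scripts to look and compute and a shell command to move; the robot and the scene stay as the last step left them, time stands still between calls to the robot, and variables do not carry over. Pictures are saved under pics/ and viewed, about 8 in all and at most 12, crops included, and the job is handed in when it is done.

```bash
mkdir -p pics; cat > h.py <<'E'
import numpy as np, cv2
from bench import telemetry, snapshot, camera_params, job
def grab(n):
    p=camera_params(n); im,d=snapshot(n); return im,d,p
def cloud(d,p):
    h,w=d.shape; u,v=np.meshgrid(np.arange(w),np.arange(h))
    uv=np.stack([u,v],-1).reshape(-1,1,2).astype(float)
    n=cv2.undistortPoints(uv,np.array(p["K"],float),np.array(p["D"],float)).reshape(h,w,2)
    c=np.dstack([n*d[...,None],d]); E=np.array(p["extrinsics"])
    X=c@E[:3,:3].T+E[:3,3]; X[d<=0]=np.nan; return X
E
python3 - <<'E'
from h import *
for n in("scene","top"):
    im,d,p=grab(n); X=cloud(d,p)
    np.savez(n+".npz",im=im,X=X)
    cv2.imwrite(f"pics/{n}.png",im[...,::-1]); print(n,np.array(p["extrinsics"]).round(2).tolist())
s=telemetry.sense(); print(s)
E
```

```text
scene [[0.34, 0.58, -0.74, 1441.08], [0.94, -0.21, 0.26, -235.09], [-0.0, -0.79, -0.62, 871.65], [0.0, 0.0, 0.0, 1.0]]
top [[0.0, -0.99, 0.15, 294.65], [-1.0, -0.0, -0.01, 98.28], [0.01, -0.15, -0.99, 1837.78], [0.0, 0.0, 0.0, 1.0]]
{'time': 0.1, 'joint_pos': array([-7.67390814e+01,  7.51118781e+00,  8.53257291e+01, -1.15666393e-03,
        8.72595626e+01, -4.89297824e+00]), 'qd': array([ 0.00888244, -0.11297458, -0.09134806,  0.03474328, -0.00401735,
        0.07954077]), 'joint_efforts': array([ 1.07138032e-03, -5.70954680e+01, -5.01942015e+01, -2.00200639e-04,
        8.06547760e-03,  3.79080029e-05]), 'tool_pos': array([ 186.84150079, -569.63765164,  230.31929592]), 'tcp_rot': array([-1.79903774e+02, -7.07816277e-03,  1.81539472e+01]), 'ft_force': array([-0.10093612,  0.73452618,  0.06958521]), 'wrist_torque': array([0.03784382, 0.04953574, 0.01986927]), 'finger_gap': 85.32516824704709}
```

View pics/scene.png

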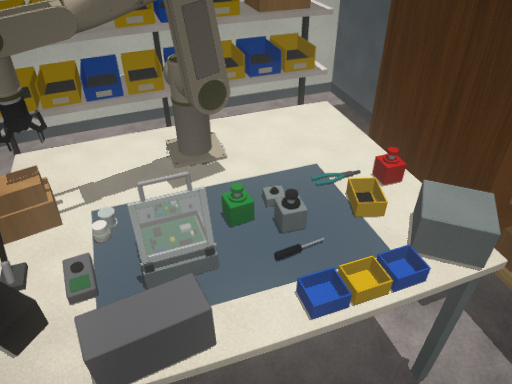

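View pics/top.png

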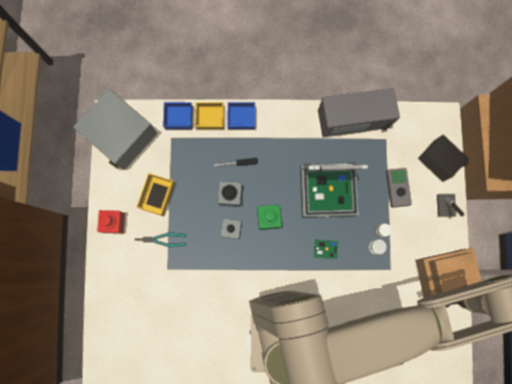

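Scene picture: cover open with its bar at about (165,182), the grey pedestal with the black button at (291,198) and the reset box at (274,195). Green and red look-alikes are at (238,205) and (390,168). Top picture: tester at (330,190), pedestal (230,192), reset box (231,229).

```bash
python3 - <<'E'
from h import *
np.set_printoptions(precision=1,suppress=True)
T=np.load("top.npz");S=np.load("scene.npz")
def pick(D,u0,u1,v0,v1,z0,z1):
    X=D["X"][v0:v1,u0:u1].reshape(-1,3); return X[(X[:,2]>z0)&(X[:,2]<z1)]
for nm,D,a in(("pedT",T,(210,250,172,212)),("pedS",S,(270,312,180,235))):
    for z0,z1 in((118,134),(72,98)):
        P=pick(D,*a,z0,z1); 
        if len(P)>3: print(nm,z0,len(P),P.mean(0),np.median(P,0),P.min(0),P.max(0), cv2.minAreaRect(P[:,:2].astype(np.float32)))
P=pick(T,217,246,216,242,25,60); print("reset",len(P),P.mean(0),cv2.minAreaRect(P[:,:2].astype(np.float32)))
P=pick(T,255,287,200,232,60,150); print("green",len(P),P.min(0),P.max(0))
P=pick(T,296,362,155,222,52,70); print("testerT",len(P),cv2.minAreaRect(P[:,:2].astype(np.float32)))
P=pick(T,296,372,150,222,200,340); print("highT",len(P),P.min(0),P.max(0))
P=pick(S,125,215,165,265,200,340);print("highS",len(P),P.min(0),P.max(0))
# cover plane fit from all scene points well above the tester
P=pick(S,125,215,165,265,95,340)
c=P.mean(0);U=np.linalg.svd(P-c)[2];print("plane",len(P),c,U[2]); 
for z in range(90,330,15):
    Q=P[abs(P[:,2]-z)<7.5]
    if len(Q): print(z,len(Q),Q.mean(0),Q[:,1].min(),Q[:,1].max(),Q[:,0].min(),Q[:,0].max())
im=S["im"][160:280,85:225];a=cv2.resize(im,None,fx=4,fy=4,interpolation=cv2.INTER_CUBIC)
cv2.imwrite("pics/c1.png",a[...,::-1])
im=T["im"][145:225,290:375];a=cv2.resize(im,None,fx=7,fy=7,interpolation=cv2.INTER_CUBIC)
cv2.imwrite("pics/c2.png",a[...,::-1])
E
```

```text
pedT 118 90 [558.9 191.8 124.5] [558.7 192.8 124.3] [542.1 171.5 118. ] [579.6 211.7 132.6] ((558.8010864257812, 191.62246704101562), (38.02214050292969, 37.576171875), 62.196624755859375)
pedT 72 391 [556.9 191.2  82.1] [552.8 188.7  81.3] [515.1 150.9  72.1] [602.3 236.4  97. ] ((558.692626953125, 192.22195434570312), (84.5675048828125, 84.64590454101562), 86.6885986328125)
pedS 118 99 [559.5 188.1 123. ] [560.3 187.9 123.1] [535.5 169.4 118.7] [578.  208.4 128.1] ((557.2976684570312, 189.08631896972656), (39.476985931396484, 40.514461517333984), 27.14362335205078)
pedS 72 419 [570.2 182.5  81.8] [573.9 178.   79.5] [512.9 145.4  72.1] [603.6 231.5  97.3] ((557.615478515625, 189.3241729736328), (84.98724365234375, 88.14868927001953), 86.77606964111328)
reset 341 [428.9 188.2  36.2] ((429.15570068359375, 188.37548828125), (69.59019470214844, 70.47394561767578), 81.95242309570312)
green 513 [425.5  -1.3  62.1] [516.8  87.6 133.2]
testerT 2041 ((576.3681640625, -186.8918914794922), (201.93408203125, 213.03244018554688), 1.6321460008621216)
highT 241 [ 605.1 -283.5  200.3] [643.2 -84.7
[... 1086 characters left out ...]
.8283460611116 -87.74882678020606 622.3161865848175 639.4954066168921
240 366 [ 627.4 -189.3  239.8] -284.8360570380081 -88.75943912600172 620.262763661419 635.2841396246648
255 481 [ 624.9 -188.6  255. ] -285.8038652751692 -87.99205481410141 612.4952172421881 633.033894672766
270 54 [ 621.1 -193.3  270.2] -253.24818566917753 -119.73472659951373 614.5337220343133 627.9892035024325
285 58 [ 617.6 -185.   285.4] -253.60565366335194 -120.1258756244409 609.6351276730772 622.4753347123325
300 225 [ 613.4 -187.5  303.2] -253.79902115342296 -121.20496587027004 602.7221590503909 621.9593283702382
315 59 [ 611.8 -193.9  308.6] -250.3804940493155 -126.63853380471834 607.3145509933051 615.9913168065602
```

View pics/c1.png

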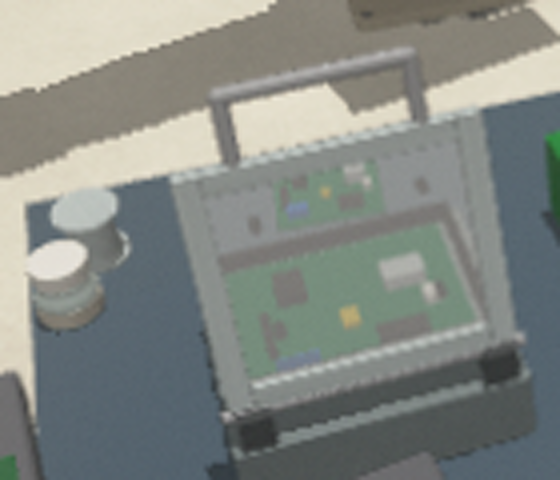

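View pics/c2.png

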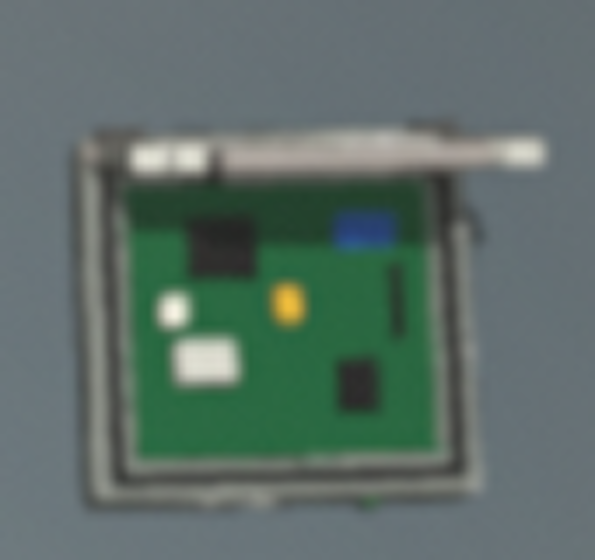

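Both crops agree: the bar spans y -254…-121 at z≈304, and the cover lies in the x≈613–661 plane, with yaw near +1.6°. This matches the hinge geometry (θ≈1.355, bar at about (613,-187,304)). I'll lift and turn first, and refine the yaw from the plane fit.

```bash
python3 -m jog '[[[0,0,-0.5,0,0,-0.0291,0.55],[0,0,-0.5,0,0,-0.0291,0.55],[0,0,-0.5,0,0,-0.0291,0.55],[0,0,-0.5,0,0,-0.0291,0.55],[0,0,-0.5,0,0,-0.0291,0.55],[0,0,-0.5,0,0,-0.0291,0.55],[0,0,-0.5,0,0,-0.0291,0.55]]]'
python3 - <<'E'
from h import *
S=np.load("scene.npz");T=np.load("top.npz")
X=S["X"][165:265,125:215].reshape(-1,3)
P=X[(X[:,2]>105)&(X[:,2]<250)&(X[:,0]>600)]
A=np.c_[P[:,1:],np.ones(len(P))]; w=np.ones(len(P))
for _ in range(20):
    q=np.linalg.lstsq(A*w[:,None],P[:,0]*w,rcond=None)[0]; r=P[:,0]-A@q; w=1/(1+(r/3)**2)
print("dx/dy,dx/dz",q, "yaw",np.degrees(np.arctan(-q[0])),"theta",np.arctan2(1,-q[1]))
B=X[(X[:,2]>298)]; l=np.polyfit(B[:,1],B[:,0],1); print("bar",B.mean(0),np.degrees(np.arctan(-l[0])),B.max(0),B.min(0))
X=T["X"][155:222,296:362].reshape(-1,3);B=X[(X[:,2]>52)&(X[:,2]<70)];print(cv2.minAreaRect(B[:,:2].astype(np.float32)))
E
```

```text
time: 0.98
tool_pos: [186.9, -569.9, 406.5]
tcp_rot: [-180.0, -0.1, 91.8]
ft_force: [0.8, 0.1, -0.2]
finger_gap: 46.9
dx/dy,dx/dz [-1.95688939e-02 -2.15211309e-01  6.74253966e+02] yaw 1.1210719450587523 theta 1.358818203137915
bar [ 612.93259922 -188.99452208  304.94159359] 1.5498412475057222 [ 620.21786899 -121.20496587  311.33645735] [ 602.72215905 -253.79902115  298.00515752]
((576.3681640625, -186.8918914794922), (201.93408203125, 213.03244018554688), 1.6321460008621216)
```

```bash
python3 -m jog '[[[0.615,0.731,0,0,0,0,0.55],[0.615,0.731,0,0,0,0,0.55],[0.615,0.731,0,0,0,0,0.55],[0.615,0.731,0,0,0,0,0.55],[0.615,0.731,0,0,0,0,0.55],[0.615,0.731,0,0,0,0,0.55],[0.615,0.731,0,0,0,0,0.55],[0.615,0.731,0,0,0,0,0.55],[0.615,0.731,0,0,0,0,0.55],[0.615,0.731,0,0,0,0,0.55],[0.615,0.731,0,0,0,0,0.55],[0.615,0.731,0,0,0,0,0.55]]]'
python3 - <<'E'
from h import *
im,d,p=grab("wrist"); X=cloud(d,p); cv2.imwrite("pics/w1.png",im[...,::-1])
m=(X[...,2]>292)&(X[...,2]<318)&(abs(X[...,0]-613)<25)&(abs(X[...,1]+187)<90)
P=X[m]; l=np.polyfit(P[:,1],P[:,0],1)
print(len(P),P.mean(0),P.min(0),P.max(0),np.percentile(P,[5,50,95],axis=0),np.degrees(np.arctan(-l[0])))
s=telemetry.sense();print(s['tool_pos'],s['tcp_rot'],s['joint_pos'])
E
```

```text
time: 2.48
tool_pos: [616.8, -188.7, 405.7]
tcp_rot: [-180.0, -0.0, 91.5]
ft_force: [0.8, -0.6, 0.3]
finger_gap: 47.0
2627 [ 609.87236901 -181.18925428  307.44841788] [ 601.91830864 -250.81890507  292.03821846] [ 619.5059679  -121.37333314  310.84720116] [[ 604.06746076 -243.05336323  304.05370872]
 [ 609.85655634 -179.31902177  308.02385709]
 [ 615.63081171 -126.53328285  309.65007626]] 1.5969720641912406
[ 619.86321451 -184.00893427  404.30496324] [-179.97467777   -0.1925808    91.72354553] [-21.1702159   15.14064993  58.71410854   0.17452649 106.24341649
 -22.84512919]
```

View pics/w1.png

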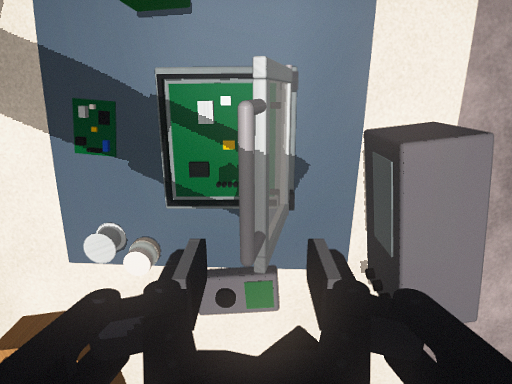

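The wrist picture shows the bar at (247,105–260), between the fingers in the image. The arm was still settling, so I'll re-measure at rest.

```bash
python3 -m jog '[[[0,0,0,0,0,0,0.55],[0,0,0,0,0,0,0.55],[0,0,0,0,0,0,0.55]]]'
python3 - <<'E'
from h import *
im,d,p=grab("wrist"); X=cloud(d,p)
m=(X[...,2]>292)&(X[...,2]<318)&(abs(X[...,0]-613)<25)&(abs(X[...,1]+187)<90)
P=X[m]; l=np.polyfit(P[:,1],P[:,0],1)
print(len(P),P.mean(0),P.min(0),P.max(0),np.percentile(P,[5,50,95],axis=0).round(1).tolist(),np.degrees(np.arctan(-l[0])))
s=telemetry.sense();print(s['tool_pos'],s['tcp_rot'],s['qd'])
E
```

```text
time: 2.9
tool_pos: [615.2, -190.9, 406.6]
tcp_rot: [180.0, 0.0, 91.4]
ft_force: [0.4, -0.2, 0.2]
finger_gap: 46.8
2634 [ 609.83346867 -181.38985646  307.50841416] [ 601.93609834 -251.32071035  292.73323049] [ 619.61055052 -121.52697236  310.93704087] [[604.1, -243.1, 304.2], [609.8, -179.2, 308.0], [615.6, -126.5, 309.7]] 1.610419400656448
[ 615.21501513 -190.87800808  406.67030363] [1.79980155e+02 1.49883058e-02 9.13957359e+01] [ 0.14667027  0.0188394  -0.02733934  0.05969466  0.02660925  0.08357202]
```

```bash
python3 -m jog '[[[0.02,-0.07,0,0,0,0,0.55],[0.02,0,0.41,0,0,0,0.55],[0.02,0,0.41,0,0,0,0.55],[0,0,0.41,0,0,0,0.55],[0,0,0.4,0,0,0,0.55],[0,0,0.4,0,0,0,0.55],[0,0,0.4,0,0,0,0.55],[0,0,0,0,0,0,0.55]]]' 30
python3 -m jog '[[[0,0,0,0,0,0,0.3],[0,0,0,0,0,0,0.2],[0,0,0,0,0,0,0.1],[0,0,0,0,0,0,0.05],[0,0,0,0,0,0,0.05],[0,0,0,0,0,0,0.05]]]' 30
```

```text
time: 3.95
tool_pos: [611.2, -186.7, 282.2]
tcp_rot: [-179.8, -0.1, 91.5]
ft_force: [-0.1, 0.5, -0.4]
finger_gap: 47.0
time: 4.7
tool_pos: [612.6, -187.2, 286.2]
tcp_rot: [179.9, 0.0, 91.5]
ft_force: [-2.9, 0.3, 5.8]
finger_gap: 10.9
```

```bash
python3 - <<'E'
import numpy as np
t=np.linspace(1.354,0,49)
y=-225*np.cos(t);z=-225*np.sin(t)
for i in range(48): print(i+1,round(t[i+1],3),"%.3f %.3f"%((y[i+1]-y[i])/50,(z[i+1]-z[i])/50), end="; " if (i+1)%4 else "\n")
E
```

```text
1 1.326 -0.124 0.029; 2 1.298 -0.123 0.033; 3 1.269 -0.122 0.036; 4 1.241 -0.121 0.039
5 1.213 -0.120 0.043; 6 1.185 -0.118 0.046; 7 1.157 -0.117 0.049; 8 1.128 -0.115 0.053
9 1.1 -0.114 0.056; 10 1.072 -0.112 0.059; 11 1.044 -0.111 0.062; 12 1.016 -0.109 0.065
13 0.987 -0.107 0.068; 14 0.959 -0.105 0.071; 15 0.931 -0.103 0.074; 16 0.903 -0.101 0.077
17 0.874 -0.099 0.080; 18 0.846 -0.096 0.083; 19 0.818 -0.094 0.085; 20 0.79 -0.091 0.088
21 0.762 -0.089 0.091; 22 0.733 -0.086 0.093; 23 0.705 -0.084 0.095; 24 0.677 -0.081 0.098
25 0.649 -0.078 0.100; 26 0.621 -0.075 0.102; 27 0.592 -0.072 0.104; 28 0.564 -0.069 0.106
29 0.536 -0.066 0.108; 30 0.508 -0.063 0.110; 31 0.48 -0.060 0.112; 32 0.451 -0.057 0.113
33 0.423 -0.054 0.115; 34 0.395 -0.050 0.116; 35 0.367 -0.047 0.118; 36 0.338 -0.044 0.119
37 0.31 -0.040 0.120; 38 0.282 -0.037 0.121; 39 0.254 -0.034 0.122; 40 0.226 -0.030 0.123
41 0.197 -0.027 0.124; 42 0.169 -0.023 0.125; 43 0.141 -0.020 0.125; 44 0.113 -0.016 0.126
45 0.085 -0.013 0.126; 46 0.056 -0.009 0.127; 47 0.028 -0.005 0.127; 48 0.0 -0.002 0.127
```

```bash
python3 -m jog '[[[0,-0.124,0.029,0,0,0,0.05],[0,-0.123,0.033,0,0,0,0.05],[0,-0.122,0.036,0,0,0,0.05],[0,-0.121,0.039,0,0,0,0.05],[0,-0.12,0.043,0,0,0,0.05],[0,-0.118,0.046,0,0,0,0.05],[0,-0.117,0.049,0,0,0,0.05],[0,-0.115,0.053,0,0,0,0.05],[0,0,0,0,0,0,0.05],[0,0,0,0,0,0,0.05]]]' 40
```

```text
time: 5.95
tool_pos: [563.9, -188.6, 269.0]
tcp_rot: [-180.0, 0.0, 91.5]
ft_force: [-3.3, -2.0, 6.0]
finger_gap: 10.6
```

```bash
python3 -m jog '[[[0,-0.114,0.056,0,0,0,0.05],[0,-0.112,0.059,0,0,0,0.05],[0,-0.111,0.062,0,0,0,0.05],[0,-0.109,0.065,0,0,0,0.05],[0,-0.107,0.068,0,0,0,0.05],[0,-0.105,0.071,0,0,0,0.05],[0,-0.103,0.074,0,0,0,0.05],[0,-0.101,0.077,0,0,0,0.05],[0,-0.099,0.08,0,0,0,0.05],[0,-0.096,0.083,0,0,0,0.05],[0,0,0,0,0,0,0.05],[0,0,0,0,0,0,0.05]]]'
```

```text
time: 7.45
tool_pos: [510.6, -189.9, 232.9]
tcp_rot: [-179.9, 0.0, 91.5]
ft_force: [-3.0, -5.7, 2.4]
finger_gap: 10.4
```

```bash
python3 -m jog '[[[0,-0.094,0.085,0,0,0,0.05],[0,-0.091,0.088,0,0,0,0.05],[0,-0.089,0.091,0,0,0,0.05],[0,-0.086,0.093,0,0,0,0.05],[0,-0.084,0.095,0,0,0,0.05],[0,-0.081,0.098,0,0,0,0.05],[0,-0.078,0.1,0,0,0,0.05],[0,-0.075,0.102,0,0,0,0.05],[0,-0.072,0.104,0,0,0,0.05],[0,-0.069,0.106,0,0,0,0.05],[0,0,0,0,0,0,0.05],[0,0,0,0,0,0,0.05]]]'
```

```text
time: 8.95
tool_pos: [469.9, -191.1, 184.5]
tcp_rot: [-180.0, 0.0, 91.5]
ft_force: [1.0, -7.5, -1.8]
finger_gap: 10.5
```

```bash
python3 -m jog '[[[-0.01,-0.066,0.108,0,0,0,0.05],[-0.01,-0.063,0.11,0,0,0,0.05],[-0.01,-0.06,0.112,0,0,0,0.05],[0,-0.057,0.113,0,0,0,0.05],[0,-0.054,0.115,0,0,0,0.05],[0,-0.05,0.116,0,0,0,0.05],[0,-0.047,0.118,0,0,0,0.05],[0,-0.044,0.119,0,0,0,0.05],[0,-0.04,0.12,0,0,0,0.05],[0,-0.037,0.121,0,0,0,0.05],[0,0,0,0,0,0,0.05],[0,0,0,0,0,0,0.05]]]'
```

```text
time: 10.45
tool_pos: [443.8, -192.0, 127.2]
tcp_rot: [-179.9, -0.1, 91.5]
ft_force: [-2.8, 5.0, 0.1]
finger_gap: 10.5
```

```bash
python3 -m jog '[[[0,-0.034,0.122,0,0,0,0.05],[0,-0.03,0.123,0,0,0,0.05],[0,-0.027,0.124,0,0,0,0.05],[0,-0.023,0.125,0,0,0,0.05],[0,-0.02,0.125,0,0,0,0.05],[0,-0.016,0.126,0,0,0,0.05],[0,-0.013,0.126,0,0,0,0.05],[0,-0.009,0.1,0,0,0,0.05],[0,0,0,0,0,0,0.05],[0,0,0,0,0,0,0.05],[0,0,0,0,0,0,0.05]]]'
```

```text
time: 11.82
tool_pos: [434.4, -192.3, 78.2]
tcp_rot: [-179.8, -0.1, 91.5]
ft_force: [-6.4, 4.0, -1.7]
finger_gap: 10.6
```

```bash
python3 -m jog '[[[0,0,0.05,0,0,0,0.05],[0,0,0.05,0,0,0,0.05],[0,0,0.05,0,0,0,0.05],[0,0,0.04,0,0,0,0.05],[0,0,0,0,0,0,0.05],[0,0,0,0,0,0,0.05]]]'
```

```text
time: 12.58
tool_pos: [433.7, -192.3, 68.5]
tcp_rot: [-179.7, -0.1, 91.5]
ft_force: [-8.5, 3.4, -0.0]
finger_gap: 10.7
```

```bash
python3 -m jog '[[[0,0,0.02,0,0,0,0.05],[0,0,0.02,0,0,0,0.05],[0,0,0.02,0,0,0,0.05],[0,0,0,0,0,0,0.05],[0,0,0,0,0,0,0.05]]]'
```

```text
time: 13.2
tool_pos: [433.6, -192.3, 65.5]
tcp_rot: [-179.7, -0.1, 91.5]
ft_force: [-8.7, 2.9, -0.9]
finger_gap: 10.3
```

```bash
python3 -m jog '[[[0,0,0.02,0,0,0,0.05],[0,0,0.02,0,0,0,0.05],[0,0,0,0,0,0,0.05],[0,0,0,0,0,0,0.05]]]'
```

```text
time: 13.7
tool_pos: [433.5, -192.3, 63.4]
tcp_rot: [-179.7, -0.1, 91.5]
ft_force: [-9.3, 2.9, -0.4]
finger_gap: 10.4
```

```bash
python3 -m jog '[[[0,0,0.02,0,0,0,0.05],[0,0,0.02,0,0,0,0.05],[0,0,0,0,0,0,0.05],[0,0,0,0,0,0,0.05]]]'
python3 - <<'E'
from h import *
im,d,p=grab("scene"); X=cloud(d,p); cv2.imwrite("pics/s2.png",cv2.resize(im[140:300,80:320],None,fx=3,fy=3)[...,::-1])
np.set_printoptions(precision=1,suppress=True)
m=(X[...,2]>70)&(X[...,2]<120)&(X[...,1]>-290)&(X[...,1]<-85)&(X[...,0]>440)&(X[...,0]<680)
P=X[m];
for x in range(450,680,20):
    Q=P[abs(P[:,0]-x)<10]; print(x,len(Q),np.percentile(Q[:,2],[10,50,90]) if len(Q) else '')
E
```

```text
time: 14.2
tool_pos: [433.5, -192.3, 61.5]
tcp_rot: [-179.7, -0.1, 91.5]
ft_force: [-9.6, 4.0, -1.3]
finger_gap: 10.6
450 95 [75.2 87.6 91.8]
470 61 [ 87.6  91.  112.4]
490 308 [87.  90.5 92.9]
510 289 [85.1 87.5 91. ]
530 309 [84.9 87.4 91.1]
550 316 [84.9 87.4 90.6]
570 314 [84.6 87.3 90.3]
590 343 [84.6 87.  90.2]
610 346 [84.6 86.9 89.5]
630 305 [84.9 87.4 90.2]
650 418 [86.4 89.5 91.8]
670 265 [76.2 85.8 89.7]
```

View pics/s2.png

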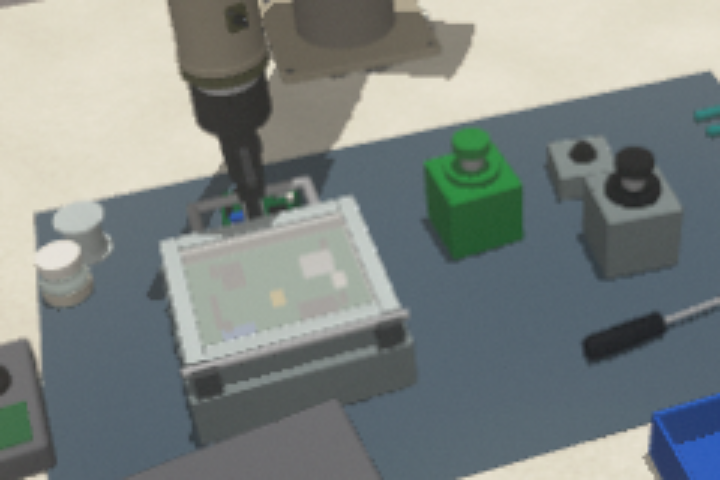

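The picture shows the cover lying apparently flat, with its frame top at z≈90 front and rear. I'll nudge further down to confirm contact with the stop.

```bash
python3 -m jog '[[[0,0,0.02,0,0,0,0.05],[0,0,0.02,0,0,0,0.05],[0,0,0.02,0,0,0,0.05],[0,0,0,0,0,0,0.05],[0,0,0,0,0,0,0.05]]]'
python3 - <<'E'
from h import *
s=telemetry.sense();print(s['ft_force'],s['joint_efforts'],s['wrist_torque'])
im,d,p=grab("scene"); X=cloud(d,p)
m=(X[...,2]>75)&(X[...,2]<96)&(((X[...,1]>-284)&(X[...,1]<-268))|((X[...,1]>-108)&(X[...,1]<-90)))&(X[...,0]>490)&(X[...,0]<650)
P=X[m];print(len(P),np.polyfit(P[:,0],P[:,2],1),np.median(P[:,2]))
m=(abs(X[...,0]-436)<14)&(X[...,2]>60)&(X[...,2]<100)&(((X[...,1]>-250)&(X[...,1]<-215))|((X[...,1]>-165)&(X[...,1]<-130)))
P=X[m];print("bar",len(P),np.percentile(P,[5,50,95],axis=0).round(1).tolist())
E
```

```text
time: 14.88
tool_pos: [433.5, -192.3, 58.5]
tcp_rot: [-179.7, -0.1, 91.5]
ft_force: [-9.6, 2.6, -1.8]
finger_gap: 10.3
[-9.56229886  2.60787632 -1.79784054] [ 4.64993231e-01 -4.44924760e+01 -5.05649078e+01  4.98574879e-01
 -3.04470107e+00  3.31741103e-03] [0.44778313 1.07792791 0.00442553]
449 [2.07993059e-03 8.74289242e+01] 88.8974444217123
bar 90 [[431.9, -246.0, 79.2], [438.9, -164.6, 86.2], [443.5, -133.1, 90.1]]
```

The cover is closed: slope is 0.002 rad and the bar top is at 90, so its centre is at 84. Now release and rise.

```bash
python3 -m jog '[[[0,0,0,0,0,0,0.2],[0,0,0,0,0,0,0.35],[0,0,0,0,0,0,0.5],[0,0,0,0,0,0,0.5],[0,0,0,0,0,0,0.5],[0,0,0,0,0,0,0.5]]]'
python3 -m jog '[[[0,0,-0.1,0,0,0,0.5],[0,0,-0.2,0,0,0,0.5],[0,0,-0.3,0,0,0,0.5],[0,0,-0.4,0,0,0,0.5],[0,0,-0.6,0,0,0,0.5],[0,0,-0.8,0,0,0,0.5],[0,0,-0.8,0,0,0,0.5],[0,0,-0.8,0,0,0,0.3],[0,0,0,0,0,0,0],[0,0,0,0,0,0,0]]]'
python3 - <<'E'
from h import *
im,d,p=grab("scene"); X=cloud(d,p)
m=(X[...,2]>75)&(X[...,2]<96)&(((X[...,1]>-284)&(X[...,1]<-268))|((X[...,1]>-108)&(X[...,1]<-90)))&(X[...,0]>490)&(X[...,0]<650)
P=X[m];print(len(P),np.polyfit(P[:,0],P[:,2],1),np.median(P[:,2]))
m=(abs(X[...,0]-436)<14)&(X[...,2]>60)&(X[...,2]<120)&(X[...,1]>-250)&(X[...,1]<-130)
P=X[m];print("bar",len(P),np.percentile(P,[5,50,95],axis=0).round(1).tolist())
s=telemetry.sense();print(s['tool_pos'],s['tcp_rot'],s['ft_force'])
E
```

```text
time: 15.68
tool_pos: [436.1, -193.1, 59.9]
tcp_rot: [180.0, 0.0, 91.5]
ft_force: [-0.1, 0.3, 0.6]
finger_gap: 43.0
time: 16.92
tool_pos: [436.0, -193.0, 260.2]
tcp_rot: [180.0, 0.0, 91.5]
ft_force: [0.4, -0.5, -1.5]
finger_gap: 0.0
442 [-1.80517840e-03  8.95236116e+01] 88.65769525613473
bar 151 [[432.8, -244.6, 79.6], [438.4, -190.8, 86.2], [444.3, -136.2, 90.2]]
[ 435.61649689 -192.80531385  259.25385475] [-1.79946431e+02 -3.26133069e-02  9.14842240e+01] [ 0.13608    -0.23639505  0.18137074]
```

```bash
python3 -m jog '[[[0.76,0.265,0,0,0,0,0],[0.76,0.265,0,0,0,0,0],[0.76,0.265,0,0,0,0,0],[0.76,0.265,0,0,0,0,0],[0.76,0.265,0,0,0,0,0],[0.76,0.265,0,0,0,0,0],[0.76,0.265,0,0,0,0,0],[0.76,0.265,0,0,0,0,0],[0.76,0.265,0,0,0,0,0],[0.76,0.265,0,0,0,0,0],[0,0,0,0,0,0,0]]]'
python3 -m jog '[[[0,0,0.4,0,0,0,0],[0,0,0.4,0,0,0,0],[0,0,0.4,0,0,0,0],[0,0,0.4,0,0,0,0],[0,0,0.4,0,0,0,0],[0,0,0.2,0,0,0,0],[0,0,0,0,0,0,0],[0,0,0,0,0,0,0],[0,0,0,0,0,0,0]]]'
python3 - <<'E'
from h import *
im,d,p=grab("wrist"); cv2.imwrite("pics/w2.png",im[...,::-1]); print(telemetry.sense()['tool_pos'])
E
```

```text
time: 18.35
tool_pos: [557.8, 192.5, 257.6]
tcp_rot: [-179.8, 0.0, 91.7]
ft_force: [0.7, 0.0, -0.4]
finger_gap: 0.3
time: 19.48
tool_pos: [559.4, 190.5, 151.1]
tcp_rot: [179.9, -0.0, 91.5]
ft_force: [-0.7, -0.1, 0.6]
finger_gap: 0.2
[559.28116963 190.41473028 150.89411836]
```

View pics/w2.png

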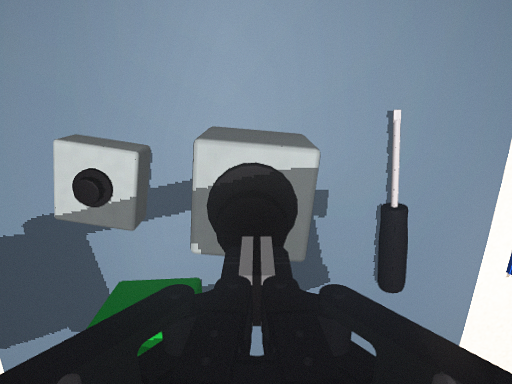

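The shut fingertips are above the grey pedestal's black button at (252,205), with the reset key well to the left. I'll descend in steps.

```bash
python3 -m jog '[[[0,0,0.15,0,0,0,0],[0,0,0.15,0,0,0,0],[0,0,0.1,0,0,0,0],[0,0,0.04,0,0,0,0],[0,0,0,0,0,0,0],[0,0,0,0,0,0,0],[0,0,0,0,0,0,0]]]'
python3 -m jog '[[[0,0,0.02,0,0,0,0],[0,0,0.02,0,0,0,0],[0,0,0.02,0,0,0,0],[0,0,0.02,0,0,0,0],[0,0,0.02,0,0,0,0],[0,0,0,0,0,0,0],[0,0,0,0,0,0,0]]]'
```

```text
time: 20.4
tool_pos: [558.9, 190.3, 128.2]
tcp_rot: [180.0, -0.0, 91.5]
ft_force: [-0.8, -0.3, -0.7]
finger_gap: -0.0
time: 21.28
tool_pos: [558.8, 190.3, 123.1]
tcp_rot: [180.0, -0.0, 91.5]
ft_force: [-1.4, -0.1, 4.3]
finger_gap: 0.1
```

```bash
python3 -m jog '[[[0,0,0.02,0,0,0,0],[0,0,0.02,0,0,0,0],[0,0,0.02,0,0,0,0],[0,0,0.02,0,0,0,0],[0,0,0.02,0,0,0,0],[0,0,0.02,0,0,0,0],[0,0,0,0,0,0,0],[0,0,0,0,0,0,0],[0,0,0,0,0,0,0]]]'
python3 - <<'E'
from h import *
im,d,p=grab("scene"); X=cloud(d,p); cv2.imwrite("pics/s3.png",cv2.resize(im[140:300,80:340],None,fx=3,fy=3)[...,::-1])
for _ in range(4):
    s=telemetry.sense(); print(s['tool_pos'],s['ft_force'],s['time']); snapshot("top")
m=(X[...,2]>75)&(X[...,2]<96)&(((X[...,1]>-284)&(X[...,1]<-268))|((X[...,1]>-108)&(X[...,1]<-90)))&(X[...,0]>490)&(X[...,0]<650)
P=X[m];print(np.polyfit(P[:,0],P[:,2],1),np.median(P[:,2]))
E
```

```text
time: 22.4
tool_pos: [558.8, 190.3, 117.2]
tcp_rot: [180.0, -0.0, 91.5]
ft_force: [-1.9, -0.6, 6.0]
finger_gap: -0.2
[558.81479456 190.27416367 117.24129271] [-2.28335645 -0.90586561  5.89913644] 22.45
[558.8154683  190.26213624 117.24178917] [-1.70723682 -0.91474092  6.71034394] 22.5
[558.81329203 190.24971927 117.24652555] [-2.10066365 -0.24385328  7.53472536] 22.55
[558.80088665 190.26988326 117.24289241] [-1.72368002 -1.27122679  6.82565531] 22.6
[1.74945963e-03 8.74382291e+01] 88.60899058936798
```

View pics/s3.png

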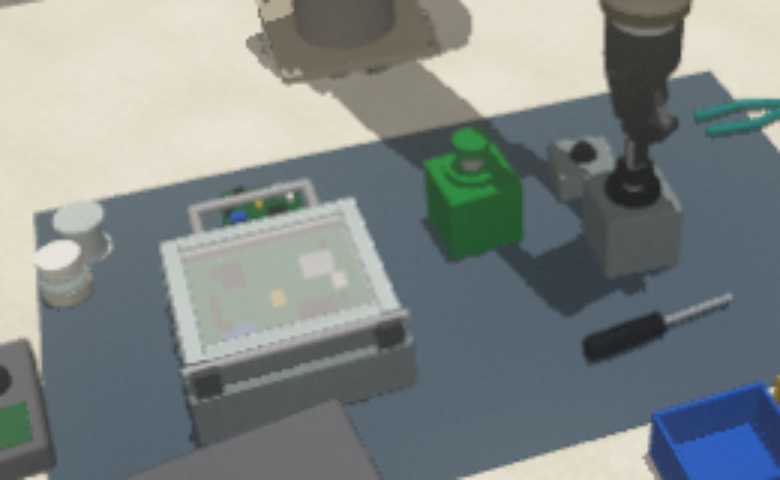

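The picture shows the cover closed and the fingers pressing the grey pedestal's button at (632,182), with everything else undisturbed. Travel reads 8.8 mm by height and about 7.5 mm by force, so I'll add 0.5 mm and hand in.

```bash
python3 -m jog '[[[0,0,0.01,0,0,0,0],[0,0,0,0,0,0,0],[0,0,0,0,0,0,0],[0,0,0,0,0,0,0]]]' && python3 - <<'E'
from h import *
print(job.hand_in())
E
```

```text
time: 23.15
tool_pos: [558.9, 190.3, 116.8]
tcp_rot: [180.0, -0.0, 91.5]
ft_force: [-2.0, 0.2, 6.8]
finger_gap: 0.1
the job is handed in; nothing more can be done
None
```

I held the cover's bar all the way down until the cover lay closed, then let go and moved clear. I then pressed the grey pedestal's palm button about half-way and handed the job in at 23 s, still holding it. No verdict was reported.

- **Cover:** after release it measured level to within 0.002 rad. The bar's top was at 90 mm, so its centre was at 84 mm, as expected when closed. I never felt the stop as an upward force: the fingers went about 6 mm lower than the bar, sliding on it. That it is closed therefore rests on the camera depth readings.
- **Button:** the last fingertip height was 116.8 mm, which is 9.2 mm of travel. The wrist force was about 7 N, which by the spring figures is 7.5 to 8 mm. The two disagree by 1 to 2 mm, but both are near half-way and far from the bottom.
- **Other objects:** in the last picture the reset key and the other objects in view looked undisturbed. The picture did not cover the whole bench.

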